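# Clamp an ice core with a spoked capstan

### The arm

A 6-joint arm with a two-finger parallel gripper is mounted at the origin on the work surface. World frame = base frame: x ahead of the robot, y to its left, z up, the work surface at z = 0. Lengths are in m, angles in degrees, forces in N, time in s.
With the tool pointing down it reaches from about 0.4 to 0.825 m from the base axis. Payload 7 kg.
Tool frame: the origin (TCP) lies at the very end of the fingers, on their centre line; the grasp point (between the pads) lies 19 mm behind it; z points along the fingers, y is the direction in which the jaws open and shut (so a half turn about z gives the same grasp; the last joint's range is limited). The gripper opens to 88 mm and grips with 3 to 60 N. Pads are 19 mm wide; open, the fingers measure 130 mm over their backs; the gripper's body (78 mm by 193 mm) begins 47 mm behind the grasp point.
Start: joints at [92.882, 20.546, 0.682, 0, -70.136, -16.507], TCP at [0.159, 0.656, 0.227] pointing down, gripper open.
Joint ranges: [-176.03, 176.03], [-82.01, 121.73], [-58.28, 71.71], [-173.87, 95.51], [-174.79, -0.11], [-173.66, 173.66]. Speed limits (degrees/s): [136.94, 136.94, 172.46, 180, 180, 180].

### API

Orientations are given as [roll, pitch, yaw] about the fixed x, y, z axes, in that order (R = Rz(yaw) Ry(pitch) Rx(roll)).
In Python, from plant import ctrl, snapshot, workorder gives the robot as it stands. The module is installed in compiled form; this text tells all that it offers.
- The arm moves only by the shell command python3 -m creep 'ROWS'. ROWS is JSON, a list of rows, each a list of 5 numbers: the shift along the tool's x, y, z scaled (see below), then the turn about the tool's z scaled (see below), then the finger opening in mm, from 0 to 87.6. A call has exactly 8 rows; each row is the pose to reach, as a shift and turn from the pose commanded when the call began, along the tool's axes at that moment, turning the shorter way round; what a row does not reach only later rows make up. The controller multiplies each number of a shift by 0.1 m and each number of a turn by 180 degrees. A row lasts 1/12 s, in which the tool goes at most 41.7 mm and 7.16 degrees, less where a joint would pass 70% of its speed; a pose out of reach is approached as far as the arm can. A call with a number of a shift or a turn outside -1 to 1 is refused whole. A call with a gripper value outside its range is refused whole. The fingers move at their own pace and stop on an object; the grip force is fixed at half the most. Time passes only in rows, so rows that repeat a pose let the fingers close, or fill a call up. It gives the time, the measured TCP pose, the force and the opening at its end, in the units of the state.
- ctrl.get_obs(): the state, without advancing time (a new reading comes with each control period).
- snapshot(name): name is "side" or "top"; returns a dict with "img" (420x560x3 uint8, blue, green, red), "camera_matrix" (3x3 intrinsics, pixels), "xyz" and "rotation" of the camera in the world. Camera axes: x right, y up, looking along -z (the intrinsics and any distortion apply to the point x, -y, -z); pixel columns grow to the right and rows downward; lengths in m; the calibration is good to about 2 mm. A picture is of the moment at which its call begins. There is no depth.
- workorder.close_job(): hands the job in, once; it reports no verdict.
The state is a dict: "clock": time; "joint_pos": joint angles; "qvel": joint speeds; "tau": joint torques, N m; "tool_pos": TCP position; "orientation": TCP orientation; "force": force on the tool from outside, world axes, zero at the start; "moment": the same for the moment, N m; "opening": finger opening in m.
Only numpy, scipy, OpenCV 4.12 (cv2) and the standard library are available. Lean on these libraries where they do the work, as an engineer would, in place of code of your own. Each camera call takes 0.05 s, during which the arm holds its last target.

### The job

Clamp the standing ice core in the core vice: turn the four-spoked capstan clockwise, pushing spoke after spoke, until the orange pad has slid the core right back into the V-shaped fence and holds it firmly, then let go. Ice is brittle, so stop when the spokes become clearly harder to push and do not overtighten; leave the core standing, do not touch it with the robot, and leave the tools, jar and roll around the vice where they are.

Things in the scene. Friction and masses are not known exactly. Their poses are not given: they have to be found in the camera images.
- hub (a point): Centre of the capstan, on its vertical axis, level with the spokes' centre lines 150 mm above the table. Steel hub 60 mm across, top 17 mm above this point, on a grey column 48 mm across. Four level steel spokes lie along this point's x, y, -x and -y axes and turn with it. Within 130 mm of the axis nothing else stands higher than 100 mm.
- spoke_ball (a point): Centre of the black ball, 26 mm across, at the end of one of the four spokes, 107 mm from the axis. The spokes are 14 mm thick, bare steel from the hub to the ball.
- capstan (a joint): Turn of the capstan in rad, 0 at the start, growing clockwise seen from above, which closes the vice by 8 mm per rad. Turned freely it takes 0.62 N m (8.6 N on a spoke 72 mm out). With the core against the fence this climbs 0.1 N m per 0.1 rad: well clamped at 0.9 to 1.15 N m, loose below 0.8, and at 1.5 the ice cracks. A force read while the push pauses is 0.1 to 0.3 N m lower. Let go, it stays.
- pad_face (a point): Middle of the front face of the orange pad, 70 mm wide and 62 mm high, which the capstan drives towards the core. The pad is carried on two strong springs by a blue sliding jaw. Its y axis points to the core, horizontally.
- pad: The orange pad itself (origin below its front face, at table height). It starts 5 to 12 mm short of the core.
- core_mid (a point): Centre of the ice core, a whitish upright cylinder 84 mm in diameter and 120 mm high, 0.6 kg, standing loose on the vice's 20 mm thick base plate, about 200 mm from the capstan's axis, between pad and fence.
- core: The ice core (origin at the centre of its underside, z axis up along the core).
- vice: The vice's aluminium base plate, 160 mm by 400 mm; its origin is at table height under the capstan's axis, its y axis points from the capstan to the core and the blue V-shaped fence beyond it. The fence is bolted at a different place each time: the gap between core and fence is some 7 to 32 mm and must be found by feel.
- roll: Bystander: white roll of netting, 92 mm across, 150 mm high, origin under its centre.
- brush: Bystander: brush lying on the table beside the vice, origin at its middle.
- scraper: Bystander: scraper with orange handle lying at the right, origin at its middle.
- jar: Bystander: jar with a red cap, 64 mm across, 100 mm high, at the right.
Not all that is in view belongs to the job. Leave any blue or purple look-alike of the core alone.

How it is judged (in metres and radians):
On the way, in this order (a step that is already met when the one before it is completed fails the run):
1. the capstan has driven the pad forward by 3 mm or more (distance of pad_face from where it was at the start of the episode above 0.003 m), for 0.05 s.
2. the pad bears on the core (contact force between pad and core above 0.8 N), for 0.1 s.
At the end, for the whole second after the job is handed in: The pad presses the core into the fence with 20 to 90 N and keeps doing so by itself; the core has been slid to the fence (moved more than 4 mm), stands upright within 0.06 rad and is at rest (contact force between pad and core between 20 and 90 N and angle between core's own z axis and vertical below 0.06 rad and linear speed of core below 0.01 m/s and distance of core_mid from where it was at the start of the episode above 0.004 m); the robot touches nothing.
It fails at once if the core is squeezed with more than 110 N and cracks (contact force between pad and core above 110 N).
It fails at once if the robot touches the core (contact force between any of the fingers, the arm and core above 1 N).
It fails at once if the core tips over (angle between core's own z axis and vertical above 0.3 rad).
It fails at once if a bystander is moved more than 20 mm (distance of any of roll, brush, scraper, jar from where it was at the start of the episode above 0.02 m).
It also fails if it takes over 67 s, if anything falls off the work surface, if the arm or the gripper's body presses on something with over 40 N, if the wrist force passes 120 N, or if a joint passes its speed limit or range.

## Working session

There is one attempt and no reset: what is moved stays moved. The work goes in short steps, Python scripts to look and compute and a shell command to move; the robot and the scene stay as the last step left them, time stands still between calls to the robot, and variables do not carry over. Pictures are saved under pics/ and viewed, and the job is handed in when it is done.

```bash
mkdir -p pics; ls; python3 - <<'E'
from plant import ctrl, snapshot
import cv2,json,numpy as np
o=ctrl.get_obs(); print({k:np.round(v,4).tolist() for k,v in o.items()})
for n in("side","top"):
    s=snapshot(n); cv2.imwrite(f"pics/{n}0.png",s["img"]); np.savez(f"{n}0.npz",**s)
    print(n,s["camera_matrix"],s["xyz"],s["rotation"],s.keys())
E
```

```text
pics
{'clock': 0.0, 'joint_pos': [92.8822, 20.5906, 0.6335, -0.0207, -70.1375, -16.5066], 'qvel': [0.091, 0.0285, -0.1498, 0.0872, 0.0256, 0.0499], 'tau': [0.0007, -58.271, 29.3051, 6.9969, 0.007, -0.0002], 'tool_pos': [0.1589, 0.6555, 0.2256], 'orientation': [179.9037, -0.0082, -13.6314], 'force': [0.3797, 0.4666, 0.5266], 'moment': [-0.0144, -0.0569, 0.0228], 'opening': 0.0877}
side [[390.98372891   0.         281.33835662]
 [  0.         390.98372891 210.20267907]
 [  0.           0.           1.        ]] [0.52243187 0.70517625 0.93513262] [  43.11404947    0.27283398 -175.56905743] dict_keys(['img', 'camera_matrix', 'xyz', 'rotation'])
top [[392.61174411   0.         284.88402926]
 [  0.         392.61174411 209.50116875]
 [  0.           0.           1.        ]] [ 0.45960215 -0.05029504  1.00200399] [ 6.53289679e+00 -3.02534076e-02 -8.92752750e+01] dict_keys(['img', 'camera_matrix', 'xyz', 'rotation'])
```

View pics/side0.png

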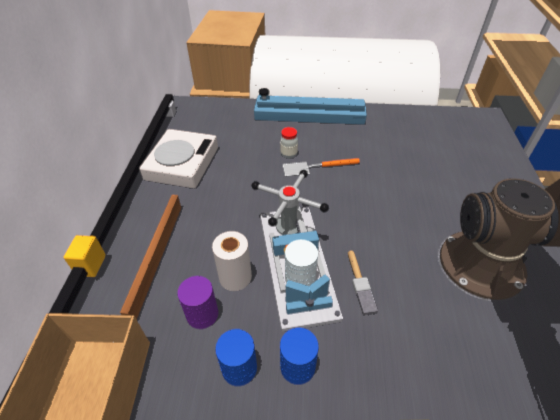

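View pics/top0.png

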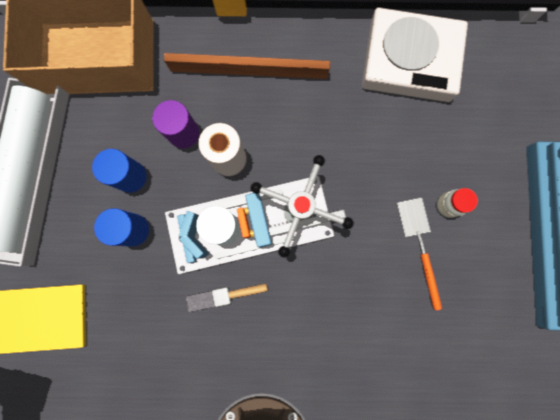

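```bash
cat > h.py <<'E'
import numpy as np,cv2
from scipy.spatial.transform import Rotation as R
def ray(s,u,v):
    K=s["camera_matrix"];d=np.array([(u-K[0,2])/K[0,0],-(v-K[1,2])/K[1,1],-1.])
    return np.array(s["xyz"]),R.from_euler('xyz',s["rotation"],degrees=True).as_matrix()@d
def onz(s,u,v,z):
    c,d=ray(s,u,v);return c+d*(z-c[2])/d[2]
def proj(s,p):
    K=s["camera_matrix"];q=R.from_euler('xyz',s["rotation"],degrees=True).as_matrix().T@(np.array(p)-s["xyz"])
    return K[0,0]*q[0]/-q[2]+K[0,2],-K[1,1]*q[1]/-q[2]+K[1,2]
def balls(s,box):
    x0,y0,x1,y1=box
    g=s["img"].max(2)[y0:y1,x0:x1]; m=(g<26).astype(np.uint8)
    n,l,st,c=cv2.connectedComponentsWithStats(m)
    return [(c[i]+[x0,y0],st[i,4],st[i,2:4]) for i in range(1,n) if 25<st[i,4]<300]
E
python3 - <<'E'
from h import *
for n,b in(("top",(235,140,370,270)),("side",(235,165,345,235))):
    s=np.load(n+"0.npz")
    for c,a,w in balls(s,b): print(n,c.round(1),a,w,onz(s,*c,.15).round(4))
    hsv=cv2.cvtColor(s["img"],cv2.COLOR_BGR2HSV)
    x0,y0,x1,y1=b
    m=((hsv[...,0]<6)|(hsv[...,0]>174))&(hsv[...,1]>150)&(hsv[...,2]>120)
    k=np.zeros_like(m);k[y0:y1,x0:x1]=1;v,u=np.nonzero(m&k);print("red",u.mean(),v.mean(),len(u),onz(s,u.mean(),v.mean(),.168).round(4))
    x0,y0,x1,y1=b
    cv2.imwrite(f"pics/{n}_c.png",cv2.resize(s["img"][100:330,150:380],None,fx=2.6,fy=2.6,interpolation=2))
E
```

```text
top [256.  187.9] 27 [8 9] [0.6042 0.0146 0.15  ]
top [347.8 224.2] 33 [ 8 10] [ 0.5268 -0.1867  0.15  ]
top [285.  252.7] 34 [10  7] [ 0.4634 -0.0509  0.15  ]
red 301.9065934065934 204.1978021978022 182 [ 0.567  -0.0858  0.168 ]
red 288.72727272727275 191.0 88 [ 0.5665 -0.086   0.168 ]
```

View pics/top_c.png

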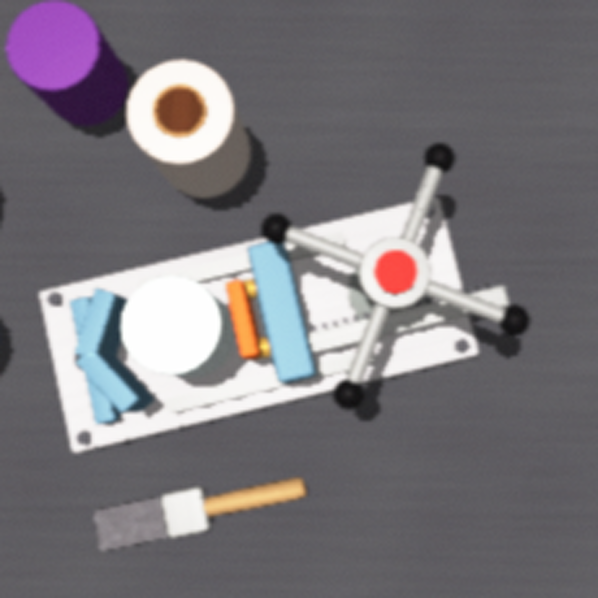

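View pics/side_c.png

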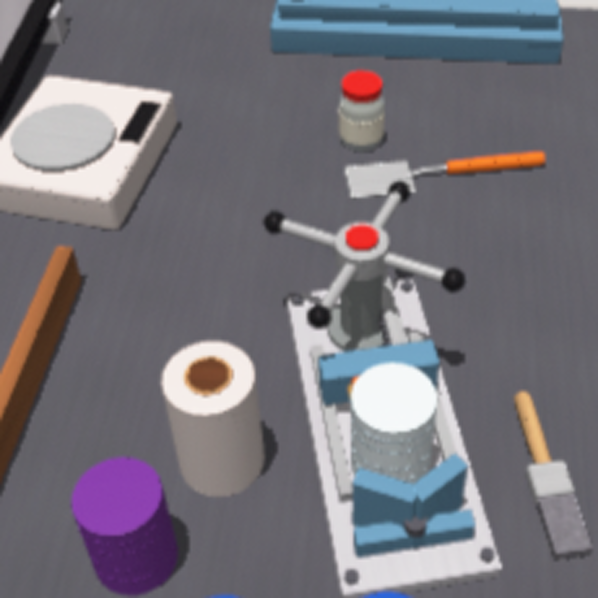

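The top view shows the hub cap at (302,204) and balls at (319,160), (256,188), (285,253) and (348,224). The side view's red cap at (289,191) gives the same hub position to within 1 mm. The core is the whitish cylinder in the vice at (216,225); the blue and purple ones are look-alikes.

Hub is at about (0.567, -0.086), with spokes at about 69.5° + 90°k. I'll straddle the 69.5° spoke at 72 mm and orbit the hub. Travelling first.

```bash
python3 -m creep '[[0.12,0.11,0,0,44],[0.24,0.23,0,0,44],[0.36,0.345,0,0,44],[0.48,0.46,0,0,44],[0.6,0.575,0,0,44],[0.72,0.69,0,0,44],[0.84,0.805,0,0,44],[0.97,0.92,0,0,44]]'
```

```text
clock: 0.77
tool_pos: [0.2324, 0.5424, 0.2266]
orientation: [-180.0, 0.0, -13.6]
force: [-0.1, -0.2, 0.9]
opening: 0.0449
```

```bash
for i in 1; do python3 -m creep '[[0.12,0.11,0,0,44],[0.24,0.23,0,0,44],[0.36,0.345,0,0,44],[0.48,0.46,0,0,44],[0.6,0.575,0,0,44],[0.72,0.69,0,0,44],[0.84,0.805,0,0,44],[0.97,0.92,0,0,44]]'
python3 -m creep '[[0.12,0.11,0,0,44],[0.24,0.23,0,0,44],[0.36,0.345,0,0,44],[0.48,0.46,0,0,44],[0.6,0.575,0,0,44],[0.72,0.69,0,0,44],[0.84,0.805,0,0,44],[0.97,0.92,0,0,44]]'
python3 -m creep '[[0.12,0.11,0,0,44],[0.24,0.23,0,0,44],[0.36,0.345,0,0,44],[0.48,0.46,0,0,44],[0.6,0.575,0,0,44],[0.72,0.69,0,0,44],[0.84,0.805,0,0,44],[0.97,0.92,0,0,44]]'
python3 -m creep '[[0.12,0.11,0,0,44],[0.24,0.23,0,0,44],[0.36,0.345,0,0,44],[0.48,0.46,0,0,44],[0.6,0.575,0,0,44],[0.72,0.69,0,0,44],[0.84,0.805,0,0,44],[0.97,0.92,0,0,44]]'
python3 -m creep '[[0,0,0,-0.035,44],[0,0,0,-0.07,44],[0,0,0,-0.105,44],[0,0,0,-0.14,44],[0,0,0,-0.175,44],[0,0,0,-0.21,44],[0,0,0,-0.245,44],[0,0,0,-0.28,44]]'; done
```

```text
clock: 1.43
tool_pos: [0.305, 0.4301, 0.2266]
orientation: [-180.0, 0.0, -13.6]
force: [0.9, 0.4, 0.1]
opening: 0.0441
clock: 2.1
tool_pos: [0.3774, 0.3178, 0.2266]
orientation: [-180.0, 0.0, -13.6]
force: [0.7, -0.2, 0.5]
opening: 0.0443
clock: 2.77
tool_pos: [0.4498, 0.2054, 0.2266]
orientation: [-180.0, -0.0, -13.6]
force: [-0.5, -0.2, -0.3]
opening: 0.044
clock: 3.43
tool_pos: [0.5222, 0.0931, 0.2266]
orientation: [-180.0, -0.0, -13.6]
force: [0.3, 0.5, 0.7]
opening: 0.0442
clock: 4.1
tool_pos: [0.5219, 0.0938, 0.2265]
orientation: [-180.0, 0.0, 37.1]
force: [-0.0, 0.4, -0.7]
opening: 0.044
```

```bash
python3 -m creep '[[0,0.1,0,-0.03,44],[0,0.2,0,-0.06,44],[0,0.35,0,-0.09,44],[0,0.5,0,-0.12,44],[-0.02,0.65,0,-0.15,44],[-0.05,0.8,0,-0.18,44],[-0.1,0.9,0,-0.18,44],[-0.1,1.0,0,-0.18,44]]'
python3 -m creep '[[0,0,0,0,44],[0,0,0,0,44],[0,0,0,0,44],[0,0,0,0,44],[0,0,0,0,44],[0,0,0,0,44],[0,0,0,0,44],[0,0,0,0,44]]'
cat > st.py <<'E'
import numpy as np
from plant import ctrl
H=np.array([.5668,-.0859])
o=ctrl.get_obs();p=np.array(o["tool_pos"]);y=o["orientation"][2];d=p[:2]-H
F,M=np.array(o["force"]),np.array(o["moment"])
c=np.cos(np.radians(y));s=np.sin(np.radians(y))
print("t",round(o["clock"],2),"p",p.round(4),"yaw",round(y,2),"r",np.hypot(*d).round(4),"ang",np.degrees(np.arctan2(d[1],d[0])).round(2),"toolxy",(np.array([[c,s],[s,-c]])@d).round(4),"F",F.round(1),"M",M.round(2),"cw torque rF",-(d[0]*F[1]-d[1]*F[0]).round(3),"Mz",M[2].round(3),"j6",round(o["joint_pos"][5],1))
E
python3 st.py
```

```text
clock: 4.77
tool_pos: [0.5734, 0.007, 0.2265]
orientation: [-180.0, 0.0, 69.0]
force: [-0.5, -0.2, -0.1]
opening: 0.0439
clock: 5.43
tool_pos: [0.5738, 0.0089, 0.2266]
orientation: [180.0, -0.0, 69.2]
force: [0.8, -0.4, -0.1]
opening: 0.0435
t 5.43 p [0.5738 0.0089 0.2266] yaw 69.19 r 0.095 ang 85.76 toolxy [ 0.0911 -0.0271] F [ 0.8 -0.4 -0.1] M [-0.05 -0.09  0.01] cw torque rF 0.076 Mz 0.013 j6 138.8
```

```bash
python3 -m creep '[[-0.1,0.15,0,0,44],[-0.19,0.27,0,0,44],[-0.19,0.27,0,0,44],[-0.19,0.27,0.1,0,44],[-0.19,0.27,0.2,0,44],[-0.19,0.27,0.3,0,44],[-0.19,0.27,0.3,0,44],[-0.19,0.27,0.3,0,44]]'; python3 st.py; python3 - <<'E'
from plant import snapshot
import cv2,numpy as np
a=[cv2.resize(snapshot(n)["img"][120:280,200:400],None,fx=2,fy=2,interpolation=2) for n in("side","top")]
cv2.imwrite("pics/a1.png",np.hstack(a))
E
```

```text
clock: 6.1
tool_pos: [0.5916, -0.0186, 0.1954]
orientation: [-179.9, 0.1, 69.2]
force: [0.4, -0.0, 0.6]
opening: 0.0439
t 6.1 p [ 0.5916 -0.0186  0.1954] yaw 69.21 r 0.0718 ang 69.79 toolxy [ 0.0717 -0.0007] F [ 0.4 -0.   0.6] M [-0.05 -0.12 -0.04] cw torque rF 0.031 Mz -0.036 j6 142.1
```

View pics/a1.png

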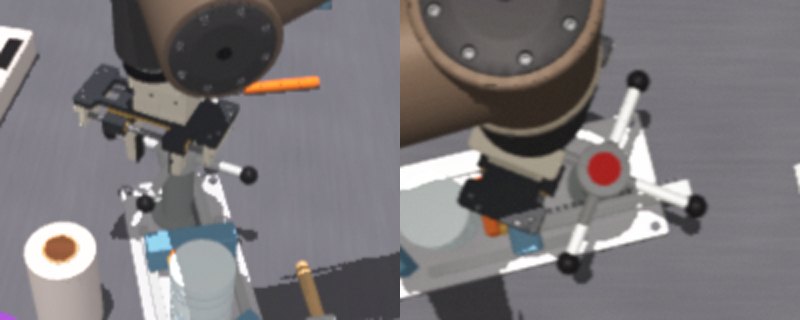

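The fingers (side crop, around x 135–165, y 150) sit above the spoke, with its ball below at (146,203). Descending to straddle it.

```bash
python3 -m creep '[[0,0,0.1,0,44],[0,0,0.2,0,44],[0,0,0.3,0,44],[0,0,0.4,0,44],[0,0,0.5,0,44],[0,0,0.6,0,44],[0,0,0.64,0,44],[0,0,0.64,0,44]]'; python3 st.py; python3 - <<'E'
from plant import snapshot
import cv2,numpy as np
s=snapshot("side");cv2.imwrite("pics/a2.png",cv2.resize(s["img"][140:290,210:370],None,fx=4,fy=4,interpolation=2))
E
```

```text
clock: 6.87
tool_pos: [0.5916, -0.019, 0.1309]
orientation: [-179.9, 0.1, 69.2]
force: [-0.3, -0.0, -0.1]
opening: 0.0441
t 6.87 p [ 0.5916 -0.019   0.1309] yaw 69.16 r 0.0714 ang 69.68 toolxy [ 0.0714 -0.0006] F [-0.3 -0.  -0.1] M [-0.07 -0.13  0.03] cw torque rF -0.016 Mz 0.03 j6 142.1
```

View pics/a2.png

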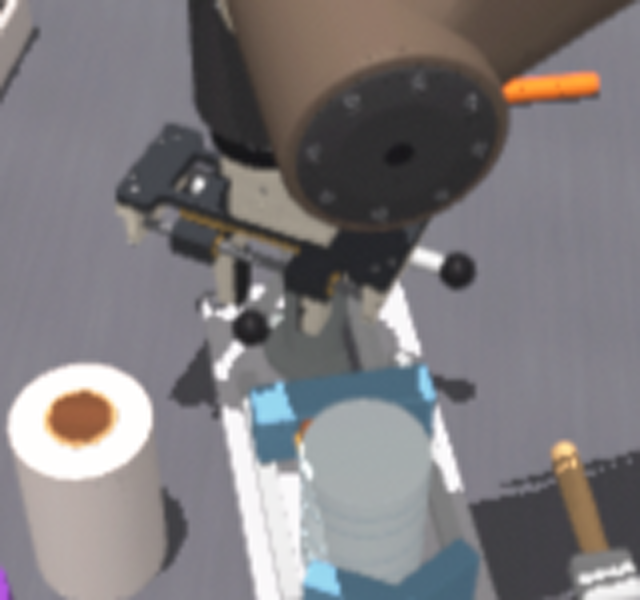

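Fingers at 131 mm straddle the spoke, ball visible at (250,328). Work out face-on orbit increments (contact on the trailing finger).

```bash
python3 -m creep '[[0,0.02,0,0,44],[0,0.04,0,0,44],[0,0.06,0,0,44],[0,0.08,0,0,44],[0,0.1,0,0,44],[0,0.12,0,0,44],[0,0.14,0,0,44],[0,0.16,0,0,44]]'; python3 st.py; python3 - <<'E'
import numpy as np
a,b=.715,.155
for k in range(1,9):
    f=np.radians(3*k);print(np.round([a*np.cos(f)-b*np.sin(f)-a,a*np.sin(f)+b*np.cos(f)-b,0,3*k/180],4).tolist())
E
```

```text
clock: 7.58
tool_pos: [0.6065, -0.0242, 0.1324]
orientation: [-179.9, 0.0, 69.2]
force: [-7.4, 7.2, 6.9]
opening: 0.044
t 7.58 p [ 0.6065 -0.0242  0.1324] yaw 69.15 r 0.0733 ang 57.23 toolxy [0.0717 0.0152] F [-7.4  7.2  6.9] M [ 2.25  2.89 -0.14] cw torque rF -0.745 Mz -0.137 j6 143.1
[-0.0091, 0.0372, 0.0, 0.0167]
[-0.0201, 0.0739, 0.0, 0.0333]
[-0.0331, 0.1099, 0.0, 0.05]
[-0.0479, 0.1453, 0.0, 0.0667]
[-0.0645, 0.1798, 0.0, 0.0833]
[-0.0829, 0.2134, 0.0, 0.1]
[-0.103, 0.2459, 0.0, 0.1167]
[-0.1249, 0.2774, 0.0, 0.1333]
```

Torque about the hub from wrench (rF − Mz) = 0.61 N m, which matches the free-turning 0.62. Orbit.

```bash
sed -i 's/"cw torque rF"/"TAU",(d[0]*F[1]-d[1]*F[0]+M[2]).round(3),"rF"/' st.py; python3 -m creep '[[-0.009,0.037,0,0.0167,44],[-0.02,0.074,0,0.0333,44],[-0.033,0.11,0,0.05,44],[-0.048,0.145,0,0.0667,44],[-0.0645,0.18,0,0.0833,44],[-0.083,0.213,0,0.1,44],[-0.103,0.246,0,0.1167,44],[-0.125,0.277,0,0.1333,44]]'; python3 st.py;  python3 - <<'E'
from plant import snapshot
import cv2,numpy as np
s=snapshot("top");cv2.imwrite("pics/a3.png",cv2.resize(s["img"][150:280,150:370],None,fx=3.5,fy=3.5,interpolation=2))
E
```

```text
clock: 8.25
tool_pos: [0.6276, -0.0452, 0.1325]
orientation: [-179.9, 0.0, 45.0]
force: [-6.1, 6.0, 4.1]
opening: 0.0438
t 8.25 p [ 0.6276 -0.0452  0.1325] yaw 45.04 r 0.0732 ang 33.8 toolxy [0.0718 0.0143] F [-6.1  6.   4.1] M [2.19 2.09 0.  ] TAU 0.619 rF -0.615 Mz 0.004 j6 121.5
```

View pics/a3.png

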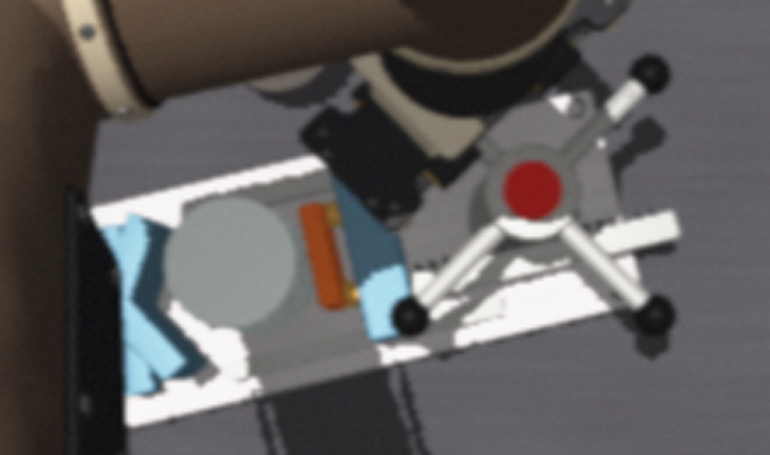

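Working cleanly: TAU 0.62 N m and the spokes have turned (balls at crop (650,75), (410,317), (654,315)), with the pad moved toward the core. At least 12 mm (1.5 rad) is needed before the fence, so two more calls are safe.

```bash
python3 -m creep '[[-0.009,0.037,0,0.0167,44],[-0.02,0.074,0,0.0333,44],[-0.033,0.11,0,0.05,44],[-0.048,0.145,0,0.0667,44],[-0.0645,0.18,0,0.0833,44],[-0.083,0.213,0,0.1,44],[-0.103,0.246,0,0.1167,44],[-0.125,0.277,0,0.1333,44]]' >/dev/null; python3 st.py; python3 -m creep '[[-0.009,0.037,0,0.0167,44],[-0.02,0.074,0,0.0333,44],[-0.033,0.11,0,0.05,44],[-0.048,0.145,0,0.0667,44],[-0.0645,0.18,0,0.0833,44],[-0.083,0.213,0,0.1,44],[-0.103,0.246,0,0.1167,44],[-0.125,0.277,0,0.1333,44]]'>/dev/null; python3 st.py
```

```text
t 8.97 p [ 0.639  -0.0731  0.1325] yaw 21.07 r 0.0733 ang 10.03 toolxy [0.0719 0.014 ] F [-3.9  7.5  3.4] M [2.75 1.44 0.07] TAU 0.656 rF -0.59 Mz 0.066 j6 100.4
t 9.63 p [ 0.6381 -0.1031  0.1325] yaw -2.91 r 0.0733 ang -13.59 toolxy [0.0721 0.0136] F [-0.3  9.2  1.1] M [3.06 0.42 0.11] TAU 0.755 rF -0.647 Mz 0.108 j6 79.2
```

```bash
python3 - <<'E'
import numpy as np
a,b=.720,.138
for k in range(1,9):
    f=np.radians(1.5*k);print(np.round([a*np.cos(f)-b*np.sin(f)-a,a*np.sin(f)+b*np.cos(f)-b,0,1.5*k/180],4).tolist())
E
for i in 1 2 3 4 5 6; do python3 st.py|grep -o 'TAU.*rF'; done
python3 - <<'E'
from plant import snapshot
import cv2,numpy as np
s=snapshot("top");cv2.imwrite("pics/a4.png",cv2.resize(s["img"][150:280,150:370],None,fx=3.5,fy=3.5,interpolation=2))
E
python3 st.py
```

```text
[-0.0039, 0.0188, 0.0, 0.0083]
[-0.0082, 0.0375, 0.0, 0.0167]
[-0.013, 0.0561, 0.0, 0.025]
[-0.0184, 0.0745, 0.0, 0.0333]
[-0.0242, 0.0928, 0.0, 0.0417]
[-0.0305, 0.1109, 0.0, 0.05]
[-0.0372, 0.1289, 0.0, 0.0583]
[-0.0444, 0.1467, 0.0, 0.0667]
TAU 0.755 rF
TAU 0.755 rF
TAU 0.755 rF
TAU 0.755 rF
TAU 0.755 rF
TAU 0.755 rF
t 9.68 p [ 0.638  -0.1039  0.1325] yaw -3.15 r 0.0734 ang -14.15 toolxy [0.0721 0.014 ] F [-0.4  5.7  0.4] M [ 2.03  0.12 -0.  ] TAU 0.402 rF -0.402 Mz -0.0 j6 78.9
```

View pics/a4.png

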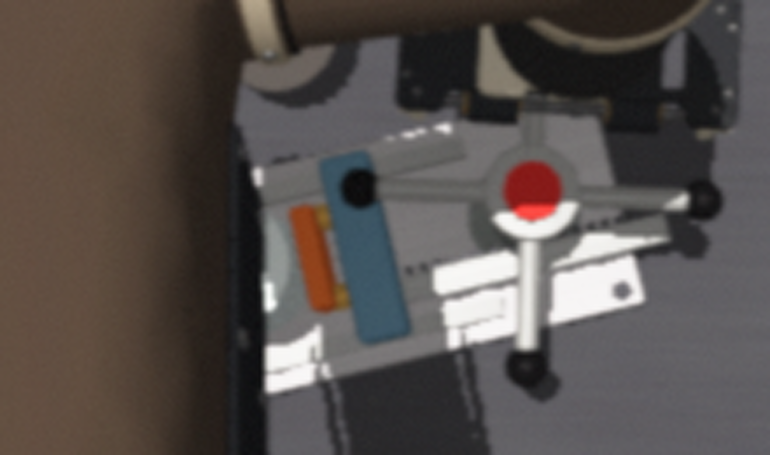

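The pad (crop (312,258)) is close to the core's edge. Continue in 12° calls, reading torque while moving.

```bash
python3 -m creep '[[-0.004,0.019,0,0.0083,44],[-0.008,0.0375,0,0.0167,44],[-0.013,0.056,0,0.025,44],[-0.018,0.0745,0,0.0333,44],[-0.024,0.093,0,0.0417,44],[-0.0305,0.111,0,0.05,44],[-0.037,0.129,0,0.0583,44],[-0.0445,0.147,0,0.0667,44]]' >/dev/null; python3 st.py
```

```text
t 10.35 p [ 0.6331 -0.1174  0.1325] yaw -14.84 r 0.0735 ang -25.44 toolxy [0.0722 0.0135] F [-0.9  9.   1.1] M [3.19 0.27 0.09] TAU 0.66 rF -0.568 Mz 0.092 j6 68.5
```

```bash
python3 -m creep '[[-0.004,0.019,0,0.0083,44],[-0.008,0.0375,0,0.0167,44],[-0.013,0.056,0,0.025,44],[-0.018,0.0745,0,0.0333,44],[-0.024,0.093,0,0.0417,44],[-0.0305,0.111,0,0.05,44],[-0.037,0.129,0,0.0583,44],[-0.0445,0.147,0,0.0667,44]]' >/dev/null; python3 st.py
```

```text
t 11.02 p [ 0.6253 -0.1304  0.1325] yaw -26.84 r 0.0735 ang -37.3 toolxy [0.0723 0.0133] F [-0.1  9.4  1.1] M [ 3.27 -0.05  0.13] TAU 0.677 rF -0.546 Mz 0.131 j6 57.6
```

```bash
python3 -m creep '[[-0.004,0.019,0,0.0083,44],[-0.008,0.0375,0,0.0167,44],[-0.013,0.056,0,0.025,44],[-0.018,0.0745,0,0.0333,44],[-0.024,0.093,0,0.0417,44],[-0.0305,0.111,0,0.05,44],[-0.037,0.129,0,0.0583,44],[-0.0445,0.147,0,0.0667,44]]' >/dev/null; python3 st.py
```

```text
t 11.68 p [ 0.6149 -0.1415  0.1325] yaw -38.84 r 0.0736 ang -49.11 toolxy [0.0724 0.0131] F [1.3 9.4 0.7] M [ 3.36 -0.39  0.11] TAU 0.636 rF -0.528 Mz 0.108 j6 46.6
```

```bash
python3 -m creep '[[-0.004,0.019,0,0.0083,44],[-0.008,0.0375,0,0.0167,44],[-0.013,0.056,0,0.025,44],[-0.018,0.0745,0,0.0333,44],[-0.024,0.093,0,0.0417,44],[-0.0305,0.111,0,0.05,44],[-0.037,0.129,0,0.0583,44],[-0.0445,0.147,0,0.0667,44]]' >/dev/null; python3 st.py
```

```text
t 12.35 p [ 0.6026 -0.1501  0.1325] yaw -50.84 r 0.0735 ang -60.85 toolxy [0.0724 0.0128] F [1.8 9.7 0.6] M [ 3.41 -0.79  0.19] TAU 0.65 rF -0.461 Mz 0.189 j6 35.3
```

```bash
python3 -m creep '[[-0.004,0.019,0,0.0083,44],[-0.008,0.0375,0,0.0167,44],[-0.013,0.056,0,0.025,44],[-0.018,0.0745,0,0.0333,44],[-0.024,0.093,0,0.0417,44],[-0.0305,0.111,0,0.05,44],[-0.037,0.129,0,0.0583,44],[-0.0445,0.147,0,0.0667,44]]' >/dev/null; python3 st.py
```

```text
t 13.02 p [ 0.5889 -0.156   0.1326] yaw -62.84 r 0.0735 ang -72.52 toolxy [0.0724 0.0124] F [ 4.4  9.2 -1.3] M [ 3.36 -1.38  0.18] TAU 0.692 rF -0.508 Mz 0.184 j6 23.8
```

```bash
python3 -m creep '[[-0.004,0.019,0,0.0083,44],[-0.008,0.0375,0,0.0167,44],[-0.013,0.056,0,0.025,44],[-0.018,0.0745,0,0.0333,44],[-0.024,0.093,0,0.0417,44],[-0.0305,0.111,0,0.05,44],[-0.037,0.129,0,0.0583,44],[-0.0445,0.147,0,0.0667,44]]' >/dev/null; python3 st.py
```

```text
t 13.68 p [ 0.5742 -0.1589  0.1326] yaw -74.85 r 0.0733 ang -84.18 toolxy [0.0724 0.0119] F [ 5.9  7.8 -3.4] M [ 2.92 -2.04  0.21] TAU 0.697 rF -0.49 Mz 0.207 j6 12.0
```

```bash
python3 -m creep '[[-0.004,0.019,0,0.0083,44],[-0.008,0.0375,0,0.0167,44],[-0.013,0.056,0,0.025,44],[-0.018,0.0745,0,0.0333,44],[-0.024,0.093,0,0.0417,44],[-0.0305,0.111,0,0.05,44],[-0.037,0.129,0,0.0583,44],[-0.0445,0.147,0,0.0667,44]]' >/dev/null; python3 st.py
```

```text
t 14.35 p [ 0.5594 -0.1589  0.1328] yaw -86.86 r 0.0733 ang -95.77 toolxy [0.0725 0.0114] F [ 7.6  5.4 -4.1] M [ 1.97 -2.62  0.22] TAU 0.73 rF -0.512 Mz 0.218 j6 -0.2
```

```bash
python3 -m creep '[[-0.004,0.019,0,0.0083,44],[-0.008,0.0375,0,0.0167,44],[-0.013,0.056,0,0.025,44],[-0.018,0.0745,0,0.0333,44],[-0.024,0.093,0,0.0417,44],[-0.0305,0.111,0,0.05,44],[-0.037,0.129,0,0.0583,44],[-0.0445,0.147,0,0.0667,44]]' >/dev/null; python3 st.py
```

```text
t 15.02 p [ 0.5447 -0.1558  0.1329] yaw -98.86 r 0.0733 ang -107.52 toolxy [0.0725 0.011 ] F [ 8.1  1.8 -5.3] M [ 0.88 -2.93  0.11] TAU 0.64 rF -0.526 Mz 0.115 j6 -12.7
```

```bash
python3 -m creep '[[-0.004,0.019,0,0.0083,44],[-0.008,0.0375,0,0.0167,44],[-0.013,0.056,0,0.025,44],[-0.018,0.0745,0,0.0333,44],[-0.024,0.093,0,0.0417,44],[-0.0305,0.111,0,0.05,44],[-0.037,0.129,0,0.0583,44],[-0.0445,0.147,0,0.0667,44]]' >/dev/null; python3 st.py
```

```text
t 15.68 p [ 0.5308 -0.1496  0.1329] yaw -110.87 r 0.0732 ang -119.49 toolxy [0.0723 0.011 ] F [ 7.8 -1.4 -5.8] M [-0.09 -3.01  0.11] TAU 0.657 rF -0.547 Mz 0.111 j6 -25.5
```

```bash
python3 -m creep '[[-0.004,0.019,0,0.0083,44],[-0.008,0.0375,0,0.0167,44],[-0.013,0.056,0,0.025,44],[-0.018,0.0745,0,0.0333,44],[-0.024,0.093,0,0.0417,44],[-0.0305,0.111,0,0.05,44],[-0.037,0.129,0,0.0583,44],[-0.0445,0.147,0,0.0667,44]]' >/dev/null; python3 st.py
```

```text
t 16.35 p [ 0.5183 -0.1406  0.1329] yaw -122.89 r 0.0731 ang -131.55 toolxy [0.0722 0.011 ] F [ 8.7 -3.1 -6.5] M [-0.89 -2.72  0.08] TAU 0.701 rF -0.626 Mz 0.076 j6 -38.7
```

```bash
python3 -m creep '[[-0.004,0.019,0,0.0083,44],[-0.008,0.0375,0,0.0167,44],[-0.013,0.056,0,0.025,44],[-0.018,0.0745,0,0.0333,44],[-0.024,0.093,0,0.0417,44],[-0.0305,0.111,0,0.05,44],[-0.037,0.129,0,0.0583,44],[-0.0445,0.147,0,0.0667,44]]' >/dev/null; python3 st.py
```

```text
t 17.02 p [ 0.508  -0.1292  0.1329] yaw -134.9 r 0.073 ang -143.66 toolxy [0.0722 0.0111] F [ 6.4 -5.6 -5.7] M [-1.52 -2.45  0.12] TAU 0.728 rF -0.607 Mz 0.121 j6 -52.2
```

```bash
python3 -m creep '[[-0.004,0.019,0,0.0083,44],[-0.008,0.0375,0,0.0167,44],[-0.013,0.056,0,0.025,44],[-0.018,0.0745,0,0.0333,44],[-0.024,0.093,0,0.0417,44],[-0.0305,0.111,0,0.05,44],[-0.037,0.129,0,0.0583,44],[-0.0445,0.147,0,0.0667,44]]' >/dev/null; python3 st.py;  python3 - <<'E'
from plant import snapshot
import cv2,numpy as np
a=[cv2.resize(snapshot(n)["img"][150:350,150:370],None,fx=1.8,fy=1.8,interpolation=2) for n in("side","top")]
cv2.imwrite("pics/a5.png",np.hstack(a))
E
```

```text
t 17.68 p [ 0.5002 -0.1159  0.1329] yaw -146.91 r 0.073 ang -155.75 toolxy [0.0721 0.0112] F [ 5.1 -5.8 -4.5] M [-2.1  -2.14  0.03] TAU 0.567 rF -0.54 Mz 0.026 j6 -65.9
```

View pics/a5.png

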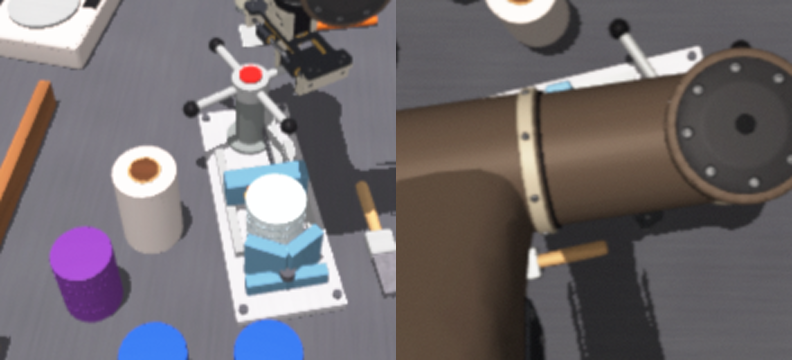

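Side view: core (276,205) is upright and close to the fence, bystanders undisturbed. Continue.

```bash
python3 -m creep '[[-0.004,0.019,0,0.0083,44],[-0.008,0.0375,0,0.0167,44],[-0.013,0.056,0,0.025,44],[-0.018,0.0745,0,0.0333,44],[-0.024,0.093,0,0.0417,44],[-0.0305,0.111,0,0.05,44],[-0.037,0.129,0,0.0583,44],[-0.0445,0.147,0,0.0667,44]]' >/dev/null; python3 st.py
```

```text
t 18.45 p [ 0.4956 -0.1015  0.1329] yaw -158.92 r 0.0729 ang -167.63 toolxy [0.072 0.011] F [ 5.3 -9.  -6.1] M [-2.97 -2.02  0.08] TAU 0.798 rF -0.722 Mz 0.077 j6 -79.8
```

```bash
python3 -m creep '[[-0.002,0.0095,0,0.0042,44],[-0.004,0.019,0,0.0083,44],[-0.006,0.028,0,0.0125,44],[-0.008,0.0375,0,0.0167,44],[-0.0105,0.047,0,0.0208,44],[-0.013,0.056,0,0.025,44],[-0.0155,0.065,0,0.0292,44],[-0.018,0.0745,0,0.0333,44]]' >/dev/null; python3 st.py
```

```text
t 19.12 p [ 0.4945 -0.0942  0.1328] yaw -164.87 r 0.0728 ang -173.45 toolxy [0.072  0.0109] F [ 5.2 -9.8 -3.7] M [-3.46 -2.03  0.1 ] TAU 0.849 rF -0.749 Mz 0.1 j6 -86.7
```

```bash
python3 -m creep '[[-0.002,0.0095,0,0.0042,44],[-0.004,0.019,0,0.0083,44],[-0.006,0.028,0,0.0125,44],[-0.008,0.0375,0,0.0167,44],[-0.0105,0.047,0,0.0208,44],[-0.013,0.056,0,0.025,44],[-0.0155,0.065,0,0.0292,44],[-0.018,0.0745,0,0.0333,44]]' >/dev/null; python3 st.py
```

```text
t 19.78 p [ 0.4941 -0.0868  0.1328] yaw -170.87 r 0.0727 ang -179.29 toolxy [0.072  0.0107] F [  5.4 -11.3  -4.4] M [-3.94 -1.97  0.11] TAU 0.937 rF -0.827 Mz 0.11 j6 -93.6
```

```bash
python3 -m creep '[[-0.002,0.008,0,0.0035,44],[-0.0035,0.0155,0,0.007,44],[-0.005,0.0235,0,0.0105,44],[-0.007,0.031,0,0.014,44],[-0.009,0.039,0,0.0175,44],[-0.011,0.047,0,0.021,44],[-0.013,0.0545,0,0.0245,44],[-0.0148,0.0625,0,0.028,44]]' >/dev/null; python3 st.py
```

```text
t 20.45 p [ 0.4943 -0.0806  0.1328] yaw -175.9 r 0.0727 ang 175.83 toolxy [0.0719 0.0105] F [  4.7 -12.3  -4.4] M [-4.38 -1.89  0.17] TAU 1.038 rF -0.868 Mz 0.17 j6 -99.4
```

Torque rose steadily 0.80 → 0.85 → 0.94 → 1.04, inside the 0.9–1.15 window. Let go: back off to centre, then lift.

```bash
python3 -m creep '[[0,-0.04,0,0,44],[0,-0.08,0,0,44],[0,-0.13,0,0,44],[0,-0.13,0,0,44],[0,-0.13,-0.2,0,44],[0,-0.13,-0.45,0,44],[0,-0.13,-0.7,0,44],[0,-0.13,-0.95,0,44]]'
python3 -m creep '[[0,0,-0.2,0,44],[0,0,-0.4,0,44],[0.2,0,-0.6,0,44],[0.4,0,-0.6,0,44],[0.6,0,-0.6,0,44],[0.8,0,-0.6,0,44],[1,0,-0.6,0,44],[1,0,-0.6,0,44]]'
python3 st.py;  python3 - <<'E'
from plant import snapshot
import cv2,numpy as np
a=[]
for n in("side","top"):
    s=snapshot(n);np.savez(n+"1.npz",**s);a.append(cv2.resize(s["img"][120:340,150:370],None,fx=1.8,fy=1.8,interpolation=2))
cv2.imwrite("pics/a6.png",np.hstack(a))
E
```

```text
clock: 21.12
tool_pos: [0.4943, -0.0918, 0.2286]
orientation: [180.0, -0.0, -175.9]
force: [0.3, -0.1, -0.6]
opening: 0.0439
clock: 21.78
tool_pos: [0.3919, -0.0992, 0.288]
orientation: [179.9, 0.1, -175.9]
force: [-0.5, 0.0, -0.0]
opening: 0.0442
t 21.78 p [ 0.3919 -0.0992  0.288 ] yaw -175.92 r 0.1754 ang -175.66 toolxy [ 0.1754 -0.0008] F [-0.5  0.  -0. ] M [ 0.06 -0.09  0.03] TAU 0.019 rF 0.014 Mz 0.032 j6 -100.0
```

View pics/a6.png

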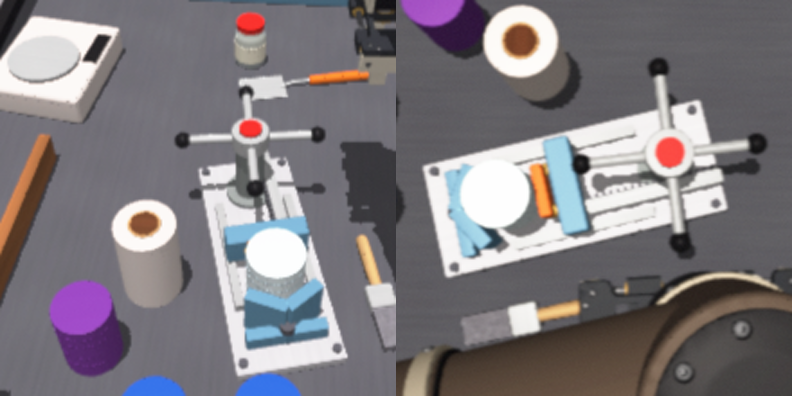

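```bash
python3 - <<'E'
from h import *
for k in "01":
    s=np.load(f"top{k}.npz");im=s["img"].copy()
    m=(im.min(2)>235).astype(np.uint8);m[:175]=0;m[265:]=0;m[:,:175]=0;m[:,255:]=0
    m=cv2.morphologyEx(m,cv2.MORPH_OPEN,np.ones((9,9),np.uint8))
    n,l,st,c=cv2.connectedComponentsWithStats(m)
    for i in range(1,n): print(k,"core",c[i].round(1),st[i],onz(s,*c[i],.14).round(4))
    for c,a,w in balls(s,(235,140,370,270)):
        p=onz(s,*c,.15);d=p[:2]-[.5668,-.0859];print("ball",np.hypot(*d).round(3),np.degrees(np.arctan2(d[1],d[0])).round(1))
E
```

```text
0 core [214.2 223.1] [ 197  201   37   47 1348] [0.5261 0.1058 0.14  ]
ball 0.107 69.6
ball 0.108 -111.6
ball 0.109 161.3
1 core [204.4 225.3] [ 187  204   36   42 1198] [0.5212 0.127  0.14  ]
ball 0.109 7.8
ball 0.108 -82.5
ball 0.109 -172.1
```

Core slid about 22 mm and looks upright. The capstan held its place at 4.22 rad, and the robot is clear. Handing in.

```bash
python3 -c "
from plant import workorder;print(workorder.close_job())"
```

```text
the job is handed in; nothing more can be done
None
```

I clamped the core and handed the job in at about 22 s. The interface reports no verdict, so whether it passed is not confirmed.

**What I did:** I set the open fingers either side of one spoke, 72 mm out, and turned the capstan 4.22 rad clockwise (about 34 mm of travel). I kept to that one spoke the whole way, so no second spoke was needed.

**Torque:** It ran mostly at 0.62–0.70 N m while free and sliding, with stray readings from 0.57 to 0.76. Once the core met the fence it climbed steadily: 0.80, 0.85, 0.94, then 1.04 N m. I stopped there, inside the 0.9–1.15 window, then backed the fingers off and lifted clear.

**Last checks:**
- **Core:** it moved about 22 mm and looks upright against the fence. I judged this from the pictures and did not measure the tilt.
- **Capstan:** a ball sat at -172.1° after release. That is about 4° off the last finger heading, which I put down to how the finger sat on the spoke; I did not read the ball before release.
- **Bystanders:** roll, brush, scraper and jar look undisturbed in the pictures, though I did not measure their positions.
- **Robot:** the fingers were touching nothing, with a measured force of about 0.5 N.

The pad force on the core cannot be read directly. I inferred that it is in range from the torque.

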